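Close the corn bin: fold the cover flap over and tuck it under the lip

ROBOT

A 6-joint arm with a two-finger parallel gripper is mounted at the origin on the work surface. World frame = base frame: x ahead of the robot, y to its left, z up, the work surface at z = 0. Lengths are in mm, angles in rad, forces in N, time in s.
With the tool pointing down it reaches from about 150 to 775 mm from the base axis. Payload 6.1 kg.
Tool frame: the origin (TCP) lies midway between the tips of the shut fingers; the grasp point (between the pads) lies arm.pinch_z behind it (arm.pinch_z is the distance from the TCP to the grasp point, in mm); z points along the fingers, y is the direction in which the jaws open and shut (so a half turn about z gives the same grasp; the last joint's range is limited). The gripper opens to 85 mm and grips with 20 to 120 N. Pads are 22 mm wide; open, the fingers measure 114 mm over their backs; the gripper's body (76 mm by 85 mm) begins 54 mm behind the grasp point. The pads swing forward as they close: fully open they stand 13 mm farther back than shut.
Start: joints at [1.226, 0.126, -0.04, 1.405, 0, 1.571], TCP at [177.447, 494.086, 231.295] pointing down, gripper open.
Joint ranges: [-2.72, 2.72], [-0.95, 1.95], [-1.27, 1.35], [-1.78, 2.02], [-1.46, 1.47], [-3.14, 3.14]. Speed limits (rad/s): [2.39, 2.39, 3.01, 3.14, 3.14, 3.14].

INTERFACE

Orientations are given as a unit quaternion [x, y, z, w].
In Python, from bench import arm, cams gives the robot as it stands.
- The arm moves only by the tool play_rows, never from a script. Its argument "motion" is a list of rows, each a list of 7 numbers: the finger opening in mm, from 0 to 85.4, then the shift along the tool's x, y, z in mm, then the turn, a rotation vector about the tool's x, y, z in rad. A call has 1 to 5 rows; each row shifts and turns the commanded pose from where the row before left it, along the tool's axes as they then stand; what a row does not reach is not made up. A row lasts 1/8 s, in which the tool goes at most 62.5 mm and 10.7 degrees, less where a joint would pass 70% of its speed; a pose out of reach is approached as far as the arm can. A call is refused whole if a number of a shift passes 62.5 or a number of a turn 0.188, either way. A call with a gripper value outside its range is refused whole. The fingers move at their own pace and stop on an object; the grip force is fixed at half the most. Time passes only in rows, so rows that do not move let the fingers close. It gives the time, the measured TCP pose, the force and the opening at its end, in the units of the state.
- arm.get_state(): the state, without advancing time (a new reading comes with each control period).
- cams.snapshot(name): name is "side" or "top" or "wrist"; returns a dict with "image" (420x560x3 uint8, red, green, blue), "K" (3x3 intrinsics, pixels), "k1" (the pictures are not rectified: a ray, as slopes to the right and down, at radius r is drawn at 1 + k1 r^2 times it, then the intrinsics apply), "eye" and "orientation" of the camera in the world; the wrist camera has in their place "mount" (4x4, takes a point from camera to tool coordinates, whose origin is the TCP and whose axes are the flange's). Camera axes: x right, y up, looking along -z (the intrinsics and any distortion apply to the point x, -y, -z); pixel columns grow to the right and rows downward; lengths in mm; the calibration is good to about 2 mm. A picture is of the moment at which its call begins: read the wrist's pose just before it. There is no depth.
- arm.hand_in(): hands the job in, once; it reports no verdict.
Trained networks look in a picture, given as the dict that the camera call returned (one of the last four; its "shot" number tells which), for a name from the list of things; names that differ only in an ending like _2 or _b are one class to them, and where a whole thing is asked for, a point or a joint stands for the part that bears it (a point fixed in the world has none). Each returns a list of dicts, best first, with "score" (0 to 1); they miss things now and then, are a little off and sometimes report something else, mostly with a low value. They report only what shows in the picture. A call takes as long as a camera call. They do not tell look-alikes from the thing itself.
- cams.regions_of(target, picture): "pixels" (420x560 bool, what is visible of it) and "bbox" ([centre column, centre row, width, height] in pixels, round what is visible of it).
The state is a dict: "time": time; "qpos": joint angles; "joint_velocities": joint speeds; "tau": joint torques, N m; "eef_pos": TCP position; "orientation": TCP orientation; "contact_force": force on the tool from outside, world axes, zero at the start; "ft_torque": the same for the moment, N m; "grip_width": finger opening in mm.
Only numpy, scipy, OpenCV 4.12 (cv2) and the standard library are available. Lean on these libraries where they do the work, as an engineer would, in place of code of your own. Each camera call takes 0.05 s, during which the arm holds its last target.

TASK

Close the small corn bin without gripping anything: push the metal cover flap over with your fingertips until it lies flat on the rim, then push it along by its raised rib, away from its hinge, until its free edge is tucked fully home beneath the retaining lip. Push gently, do not pinch or force the flap, and leave the mug, the jar and the spoon standing and lying where they are.

Things in the scene. Friction and masses are not known exactly. Their poses are not given: they have to be found in the camera images.
- bin: Small open wooden bin of dried corn cobs, fixed to the table; rim 80 mm above the table, 164 mm long (x = -88 to 76 mm), 150 mm wide. Origin at table height, z up; x runs from the hinge side (axis at x = -80 mm) to the lip side, y along the hinge. Two steel cheeks (x = -82 to -42 mm, to 10 mm above the rim) guide the hinge rod's ends.
- flap (a joint): Angle of the metal cover flap, rad: 0 = flat on the rim, pointing to the lip; 1.57 = upright; starts at 1.25 to 1.75, limit 1.95. Stiff: it stays where left and takes 1 to 3 N at its free edge to turn. The face that looks up when flat looks back, away from the lip, when upright. Flap and lip are solid to each other: slid on too early, the flap lands on top of the lip.
- carriage (a joint): How far flap and hinge have slid along the bin's x towards the lip, m: starts at 0 to 0.003, end stop at 0.026; takes 5 N and stays where left. At 0 the flat flap's free edge is 8 mm short of the lip; at the end stop it is 18 mm under it.
- flap_hinge (a point): Middle of the hinge axis: at rim height, 80 mm above the table, at the bin's x = -80 mm plus carriage.
- flap_edge (a point): Middle of the flap's free edge. The flap is 120 mm from hinge to free edge, 148 mm wide, 4 mm thick; lying flat its underside is 1 mm and its upper face 5 mm above the rim.
- flap_rib (a point): Top centre of the raised rib on the flap's upper (back) face, to push against: a dark wooden bar 90 mm long along y, 8 mm thick, 12 mm high above the face, its middle 59 mm from the hinge (so its near side is 55 mm from the hinge).
- lip_edge (a point): Middle of the lip's near edge (bin's x = 48 mm, 94 mm above the table). The lip is a dark steel strip 150 mm long, 22 mm deep (x = 48 to 70 mm), 4 mm thick, its underside 12 mm above the rim, carried by the bin's raised far wall.
- mug: Bystander: blue ceramic mug, 76 mm wide, 85 mm high, beside the bin; origin at the centre of its underside.
- jar: Bystander: glass jar with a metal cap, 64 mm wide, 110 mm high, beside the bin; origin at the centre of its underside.
- spoon: Bystander: wooden spoon lying on the table beyond the bin's lip side; origin under its middle.
Mind the look-alikes: they are no part of the job. There is more than one size of the bin; the one meant has the size given above.

How it is judged:
By the outcome, as a careful person would: the job done as asked, in the order asked, and still so for the second after the job is handed in, with the robot touching nothing.
It also fails if it takes over 38 s, if anything falls off the work surface, if the arm or the gripper's body presses on something with over 40 N, if the wrist force passes 120 N, or if a joint passes its speed limit or range.

## Working session

There is one attempt and no reset: what is moved stays moved. The work goes in short steps, Python scripts to look and compute and a tool call to move; the robot and the scene stay as the last step left them, time stands still between calls to the robot, and variables do not carry over. Pictures are saved under pics/ and viewed, and the job is handed in when it is done.

Besides the shell and the picture viewer there is one more tool, called after "Request:" as name([rows], argument=value, ...), one row to a line, values as JSON. play_rows: Moves the arm, as the interface text tells. Its arguments: {"type":"object","properties":{"motion":{"type":"array"}},"required":["motion"]}

```bash
mkdir -p pics; ls; python3 - <<'E'
from bench import arm,cams
import cv2,json
s=arm.get_state();print(s)
for n in ("side","top"):
    p=cams.snapshot(n);cv2.imwrite(f"pics/{n}0.png",p["image"][:,:,::-1])
    print(n,{k:v for k,v in p.items() if k!="image"})
    for t in ("bin","flap","flap_rib","lip_edge","mug","jar","spoon"):
        try: print(t,[(round(d["score"],2),d["bbox"]) for d in cams.regions_of(t,p)][:4])
        except Exception as e: print(t,e)
print(arm.pinch_z)
E
```

```text
pics
{'time': 0.0, 'qpos': array([ 1.22600516e+00,  1.26389645e-01, -4.05893597e-02,  1.40539469e+00,
        2.07016045e-06,  1.57078880e+00]), 'joint_velocities': array([ 6.53509799e-04,  9.95888659e-04,  8.20373174e-05,  1.76991429e-03,
        5.51648111e-04, -8.07284002e-04]), 'tau': array([-2.46360898e-03, -4.35919082e+01,  3.52920413e+01,  1.71927677e-02,
       -1.94549880e-04,  2.21851798e-05]), 'eef_pos': array([177.3153904 , 493.7284672 , 230.53194212]), 'orientation': array([ 1.71539154e-01,  9.85176988e-01, -7.76816255e-04, -1.36316030e-04]), 'contact_force': array([-0.3365512 ,  0.72067308, -0.13542235]), 'ft_torque': array([ 0.08306105, -0.0717925 ,  0.02708196]), 'grip_width': 85.46402851598033}
side {'K': array([[404.90776501,   0.        , 281.96938077],
       [  0.        , 404.90776501, 212.71704649],
       [  0.        ,   0.        ,   1.        ]]), 'k1': -0.10188189244473475, 'eye': array([  97.07458491, -399.50205016,  567.43679427]), 'orientation': array([ 0.41556232, -0.17801762, -0.34377683,  0.82306451]), 'shot': 1}
bin [(0.96, [275.1, 231.7, 117.1, 107
[... 707 characters left out ...]
orientation': array([ 0.03391797, -0.02909051, -0.69880682,  0.7139134 ]), 'shot': 2}
bin [(0.91, [424.5, 311.1, 167.7, 160.2]), (0.89, [278.3, 229.0, 96.4, 110.6])]
flap [(0.72, [283.9, 270.4, 89.5, 32.9]), (0.72, [433.2, 319.1, 138.1, 120.8])]
flap_rib [(0.86, [283.5, 266.2, 87.3, 28.6]), (0.56, [433.5, 318.5, 135.8, 129.0])]
lip_edge [(0.94, [278.6, 227.8, 102.3, 107.3]), (0.62, [429.9, 310.8, 169.2, 159.0]), (0.42, [188.9, 214.4, 41.0, 29.9])]
mug [(0.6, [346.1, 180.4, 40.8, 52.8]), (0.4, [281.1, 267.4, 87.3, 27.1])]
jar [(0.74, [189.1, 215.8, 40.0, 32.1]), (0.46, [281.1, 268.3, 89.1, 31.6])]
spoon [(0.87, [267.4, 145.6, 88.7, 47.5]), (0.4, [283.1, 270.1, 88.2, 31.1])]
18.700000000000003
```

View pics/side0.png

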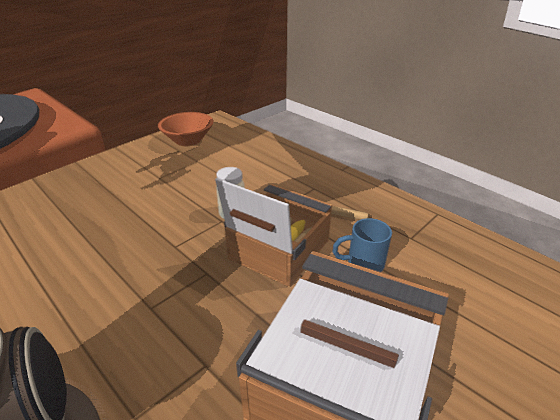

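View pics/top0.png

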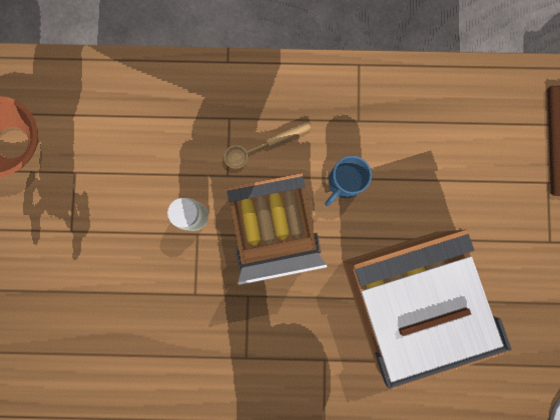

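```bash
python3 - <<'E'
import cv2
a=cv2.imread("pics/side0.png")[150:290,190:400];cv2.imwrite("pics/side0c.png",cv2.resize(a,None,fx=3.7,fy=3.7,interpolation=2))
a=cv2.imread("pics/top0.png")[120:300,150:390];cv2.imwrite("pics/top0c.png",cv2.resize(a,None,fx=3.3,fy=3.3,interpolation=2))
E
```

```text
(no output)
```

View pics/side0c.png

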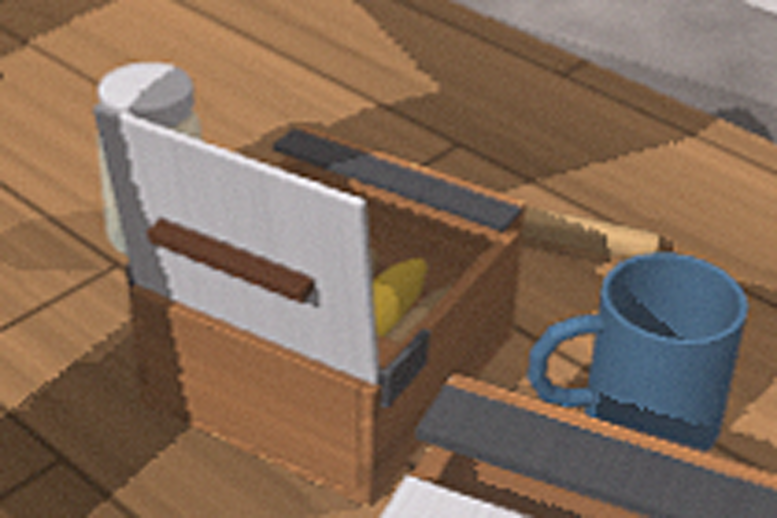

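View pics/top0c.png

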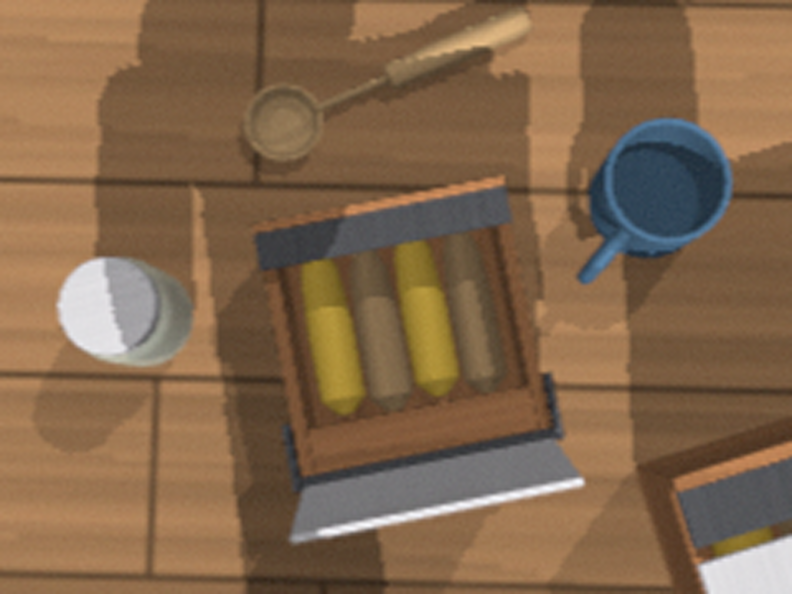

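The job's bin is the small open one, with its flap upright and back face toward the robot, at top (278,229) and side (275,232). Its look-alike is the large closed bin at top (424,311) and side (342,336), with a rib and lip of its own. In the close crop the small bin shows its rib, cheeks and free lip. Next I fit its pose from both pictures.

```bash
cat > h.py <<'E'
import numpy as np
from scipy.spatial.transform import Rotation as R
from scipy.optimize import least_squares
CAM={'side':dict(K=np.array([[404.90776501,0,281.96938077],[0,404.90776501,212.71704649],[0,0,1]]),k1=-0.10188189244473475,eye=np.array([97.07458491,-399.50205016,567.43679427]),o=[0.41556232,-0.17801762,-0.34377683,0.82306451]),
'top':dict(K=np.array([[407.32230197,0,276.0688629],[0,407.32230197,205.57760089],[0,0,1]]),k1=0.006126416965620225,eye=np.array([516.98310247,38.49774275,875.58817825]),o=[0.03391797,-0.02909051,-0.69880682,0.7139134])}
def proj(c,P):
    c=CAM[c]; q=R.from_quat(c['o']).inv().apply(np.atleast_2d(P)-c['eye'])
    s=np.c_[q[:,0]/-q[:,2],-q[:,1]/-q[:,2]]
    s=s*(1+c['k1']*(s**2).sum(1,keepdims=True))
    return s*[c['K'][0,0],c['K'][1,1]]+[c['K'][0,2],c['K'][1,2]]
def flap(th,car,u,n,y): return np.array([-80+car+u*np.cos(th)-n*np.sin(th),y,80+u*np.sin(th)+n*np.cos(th)])
def toW(p,P):
    P=np.atleast_2d(P);c,s=np.cos(p[2]),np.sin(p[2])
    return np.c_[p[0]+c*P[:,0]-s*P[:,1],p[1]+s*P[:,0]+c*P[:,1],P[:,2]]
E
cat > fit.py <<'E'
from h import *
T=lambda x,y:(150+x/3.3,120+y/3.3)
S=lambda x,y:(190+x/3.7,150+y/3.7)
fixed=[('top',(48,75,96),T(262,268)),('top',(48,-75,96),T(511,222)),('top',(70,75,96),T(256,235)),('top',(70,-75,96),T(505,190)),
('side',(48,75,96),S(276,148)),('side',(48,-75,96),S(497,229)),('side',(70,-75,96),S(520,205)),('side',(-88,-75,0),S(366,502))]
fl=[('top',(120,5,74),T(291,541)),('top',(120,5,-74),T(583,485)),('side',(120,5,74),S(122,112)),('side',(120,5,-74),S(363,202)),('side',(0,5,-74),S(375,385)),('side',(59,17,45),S(155,234)),('side',(59,17,-45),S(308,292))]
def res(p):
    r=[]
    for c,P,u in fixed: r.append(proj(c,toW(p,P))[0]-u)
    for c,(a,n,y),u in fl: r.append(proj(c,toW(p,flap(p[3],p[4],a,n,y)))[0]-u)
    return np.array(r)
s=least_squares(lambda p:np.r_[res(p).ravel(),(p[4]-1.5)/1.5*.5],[500,40,0.1,1.5,1.5],loss='soft_l1')
print(s.x.round(3));print(res(s.x).round(1))
E
python3 fit.py
```

```text
[5.60387e+02 5.19510e+01 2.13000e-01 1.72700e+00 5.10300e+00]
[[-0.5  0.9]
 [ 0.5  0. ]
 [-0.7 -0.3]
 [ 0.1 -1.4]
 [-0.9 -0.7]
 [ 1.9 -0.2]
 [ 0.7  0.9]
 [ 0.7  2.4]
 [-0.1 -0.9]
 [-0.3 -1.2]
 [-7.3 -1.4]
 [-0.1  0.8]
 [ 1.   0.4]
 [-1.5  0.3]
 [-1.1  1.6]]
```

```bash
sed -i 's/S(122,112)/S(96,108)/' fit.py; python3 fit.py; cat >> fit.py <<'E'
p=s.x
import cv2
for c in('top','side'):
    im=cv2.imread(f'pics/{c}0.png');x0,y0=(150,120) if c=='top' else (190,150);k=3.3 if c=='top' else 3.7
    a=cv2.resize(im[y0:y0+180,x0:x0+240],None,fx=k,fy=k)
    def pl(pts,col):
        q=((proj(c,toW(p,np.array(pts)))-[x0,y0])*k).astype(np.int32);cv2.polylines(a,[q],True,col,1)
    pl([(x,y,80) for x,y in((-88,75),(76,75),(76,-75),(-88,-75))],(0,0,255))
    pl([(x,y,0) for x,y in((-88,75),(76,75),(76,-75),(-88,-75))],(0,255,255))
    pl([(x,y,96) for x,y in((48,75),(70,75),(70,-75),(48,-75))],(0,255,0))
    pl([flap(p[3],p[4],u,5,y) for u,y in((0,74),(120,74),(120,-74),(0,-74))],(255,0,0))
    pl([flap(p[3],p[4],u,17,y) for u,y in((55,45),(63,45),(63,-45),(55,-45))],(255,0,255))
    cv2.imwrite(f'pics/{c}_fit.png',a[:600,:800])
E
python3 fit.py >/dev/null
```

```text
[5.60366e+02 5.20860e+01 2.13000e-01 1.72600e+00 4.82300e+00]
[[-0.5  0.9]
 [ 0.5  0. ]
 [-0.8 -0.3]
 [ 0.1 -1.3]
 [-1.  -0.8]
 [ 1.9 -0.2]
 [ 0.6  0.8]
 [ 0.6  2.4]
 [-0.2 -0.8]
 [-0.4 -1.1]
 [-0.4 -0.3]
 [-0.3  0.8]
 [ 0.8  0.4]
 [-1.7  0.3]
 [-1.3  1.6]]
```

View pics/side_fit.png

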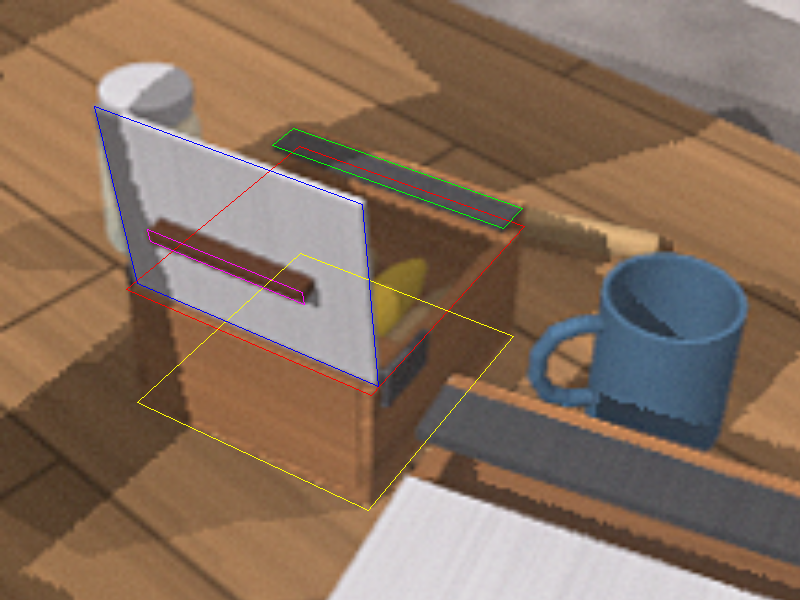

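View pics/top_fit.png

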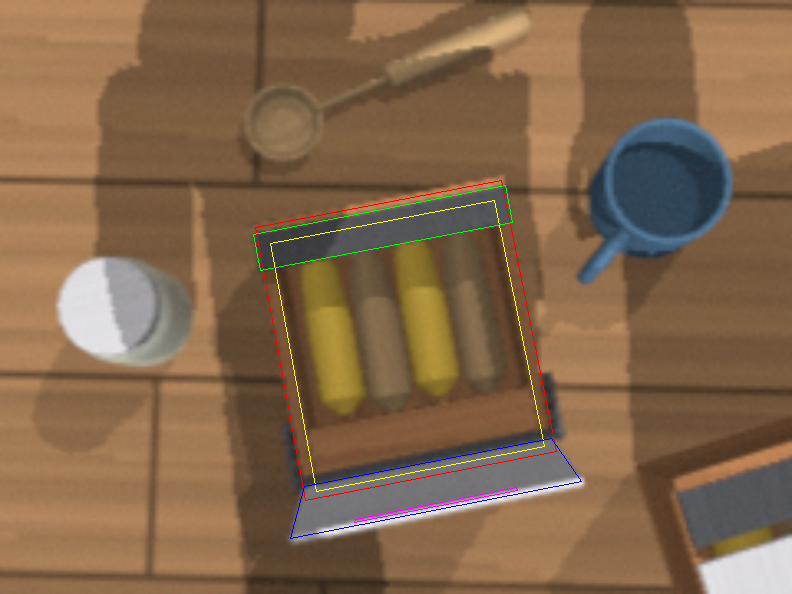

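```bash
cat >> h.py <<'E'
BIN=[560.4,52.1,0.213]
def Rdown(yaw): # tool y along bin y, x = -bin x, z down
    c,s=np.cos(yaw),np.sin(yaw)
    return R.from_matrix(np.array([[-c,-s,0],[-s,c,0],[0,0,-1]]).T)
def b2w(x,y,z): return toW(BIN,(x,y,z))[0]
def w2b(P):
    c,s=np.cos(BIN[2]),np.sin(BIN[2]);d=np.array(P)-[BIN[0],BIN[1],0]
    return np.array([c*d[0]+s*d[1],-s*d[0]+c*d[1],d[2]])
def plan(st,way,n):
    """way: bin xyz; n rows"""
    p=np.array(st['eef_pos']);r=R.from_quat(st['orientation']);tp=b2w(*way);tr=Rdown(BIN[2])
    rv=(r.inv()*tr).as_rotvec()
    for i in range(n):
        d=r.inv().apply((tp-p)/(n-i)).round(0); t=((r.inv()*tr).as_rotvec()/(n-i)).round(2)
        print([0,*d.astype(int).tolist(),*t.tolist()])
        p=p+r.apply(d); r=r*R.from_rotvec(t)
    print('end bin',w2b(p).round(1))
E
python3 - <<'E'
from h import *
from bench import arm
plan(arm.get_state(),(-135,0,225),10)
E
```

```text
[0, -40, -36, 1, 0.0, -0.0, -0.06]
[0, -37, -38, 1, 0.0, -0.0, -0.06]
[0, -35, -40, 1, 0.0, -0.0, -0.05]
[0, -33, -42, 0, 0.0, -0.0, -0.06]
[0, -30, -44, 1, 0.0, -0.0, -0.05]
[0, -28, -45, 0, 0.0, -0.0, -0.06]
[0, -25, -47, 1, 0.0, -0.0, -0.05]
[0, -23, -48, 0, 0.0, -0.0, -0.06]
[0, -20, -50, 1, 0.0, -0.0, -0.05]
[0, -18, -50, 0, 0.0, -0.0, -0.06]
end bin [-1.349e+02  2.000e-01  2.253e+02]
```

Request:
play_rows([
  [0,-40,-36,1,0,0,-0.06],
  [0,-37,-38,1,0,0,-0.06],
  [0,-35,-40,1,0,0,-0.05],
  [0,-33,-42,0,0,0,-0.06],
  [0,-30,-44,1,0,0,-0.05],
])

```text
time: 1.42
eef_pos: [303.5, 257.3, 227.5]
orientation: [0.031, 1.0, 0.0, 0.0]
contact_force: [0.5, 0.3, -0.0]
grip_width: -0.2
```

Request:
play_rows([
  [0,-28,-45,0,0,0,-0.06],
  [0,-25,-47,1,0,0,-0.05],
  [0,-23,-48,0,0,0,-0.06],
  [0,-20,-50,1,0,0,-0.05],
  [0,-18,-50,0,0,0,-0.06],
])

```text
time: 2.05
eef_pos: [429.1, 22.0, 225.5]
orientation: [-0.108, 0.994, 0.0, 0.0]
contact_force: [0.4, 0.9, 0.3]
grip_width: 0.0
```

```bash
python3 - <<'E'
from h import *
from bench import arm
s=arm.get_state();print(w2b(s['eef_pos']),s['contact_force'],s['time'],s['grip_width'])
plan(s,(-130,0,185),3)
E
```

```text
[-134.71460051   -1.64040577  225.5057338 ] [0.39044568 0.90503274 0.30663382] 2.05 0.03804105708344624
[0, -2, 1, 14, 0.0, 0.0, 0.0]
[0, -1, 0, 13, 0.0, 0.0, 0.0]
[0, -2, 1, 14, 0.0, 0.0, 0.0]
end bin [-129.7    0.4  184.5]
```

Request:
play_rows([
  [0,-2,1,14,0,0,0],
  [0,-1,0,13,0,0,0],
  [0,-2,1,14,0,0,0],
  [0,0,0,0,0,0,0],
])

```text
time: 2.55
eef_pos: [431.9, 27.8, 183.0]
orientation: [-0.108, 0.994, 0.0, -0.001]
contact_force: [-0.8, 0.4, 0.0]
grip_width: -0.2
```

```bash
cat > look.py <<'E'
import sys
from h import *
from bench import arm,cams
import cv2
s=arm.get_state();print('bin tcp',w2b(s['eef_pos']).round(1),'F bin',(w2b(s['contact_force']+np.array([BIN[0],BIN[1],0]))).round(2),'t',s['time'])
t=sys.argv[1]
for c in sys.argv[2:]:
    p=cams.snapshot(c);im=p['image'][:,:,::-1]
    if c=='side': im=im[130:290,190:400]
    if c=='top': im=im[120:300,150:390]
    cv2.imwrite(f'pics/{c}_{t}.png',cv2.resize(im,None,fx=1.4 if c=='wrist' else 3.3,fy=1.4 if c=='wrist' else 3.3,interpolation=2))
E
python3 look.py 1 side wrist
```

```text
bin tcp [-130.7    3.4  183. ] F bin [-0.71  0.61  0.01] t 2.55
```

View pics/side_1.png

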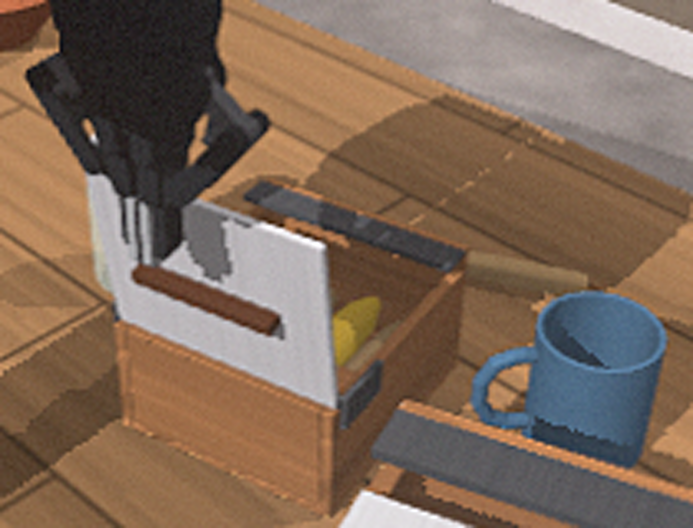

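View pics/wrist_1.png

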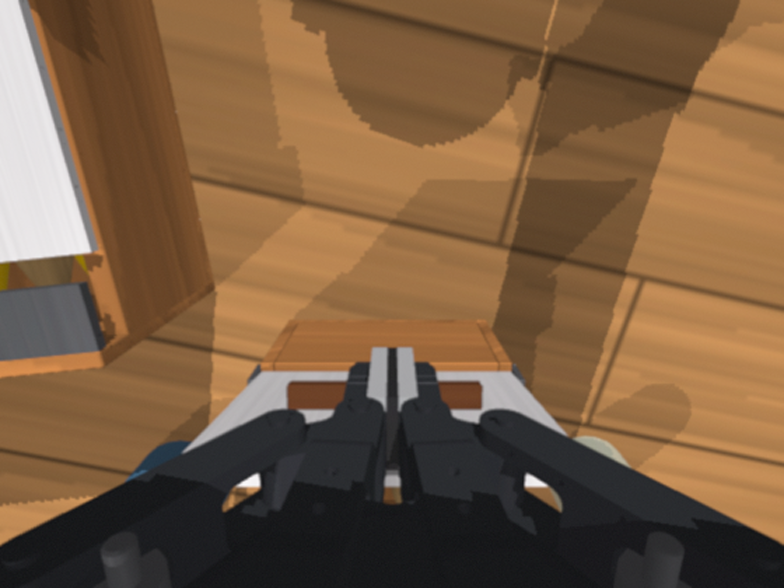

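Request:
play_rows([
  [0,-6,0,0,0,0,0],
  [0,-6,-1,0,0,0,0],
  [0,-6,-1,0,0,0,0],
  [0,-6,-1,0,0,0,0],
  [0,-6,0,0,0,0,0],
])

```text
time: 3.28
eef_pos: [463.2, 30.2, 184.3]
orientation: [-0.107, 0.994, -0.0, -0.0]
contact_force: [-0.9, -1.2, 0.8]
grip_width: -0.1
```

```bash
python3 look.py 2 side
```

```text
bin tcp [-99.6  -0.8 184.3] F bin [-1.11 -1.03  0.76] t 3.275
```

View pics/side_2.png

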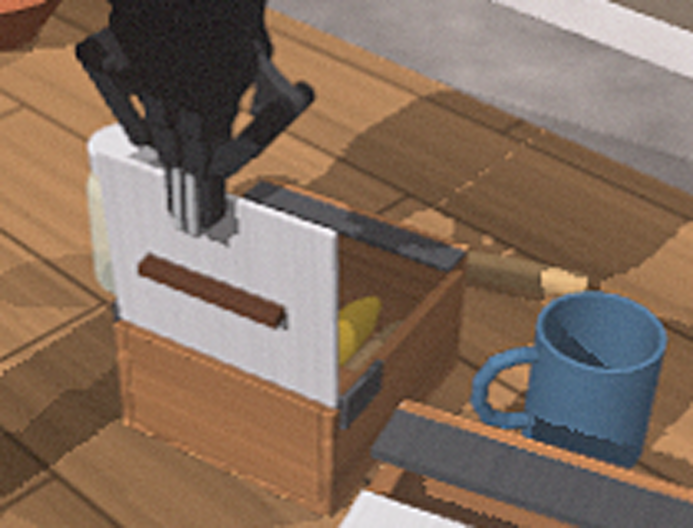

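Request:
play_rows([
  [0,-9,0,2,0,0,0],
  [0,-9,0,2,0,0,0],
  [0,-8,0,1,0,0,0],
  [0,-7,0,1,0,0,0],
  [0,-7,0,2,0,0,0],
])

```text
time: 3.95
eef_pos: [502.6, 39.0, 176.2]
orientation: [-0.107, 0.994, 0.0, 0.0]
contact_force: [-1.3, -0.9, 0.6]
grip_width: -0.1
```

Request:
play_rows([
  [0,-7,0,2,0,0,0],
  [0,-7,0,3,0,0,0],
  [0,-6,0,3,0,0,0],
  [0,-6,0,4,0,0,0],
  [0,-6,0,4,0,0,0],
])

```text
time: 4.58
eef_pos: [533.8, 45.8, 160.1]
orientation: [-0.107, 0.994, -0.0, 0.0]
contact_force: [-0.4, -0.4, 1.9]
grip_width: -0.0
```

```bash
python3 look.py 3 side
```

```text
bin tcp [-27.4  -0.6 160.1] F bin [-0.47 -0.34  1.87] t 4.575
```

View pics/side_3.png

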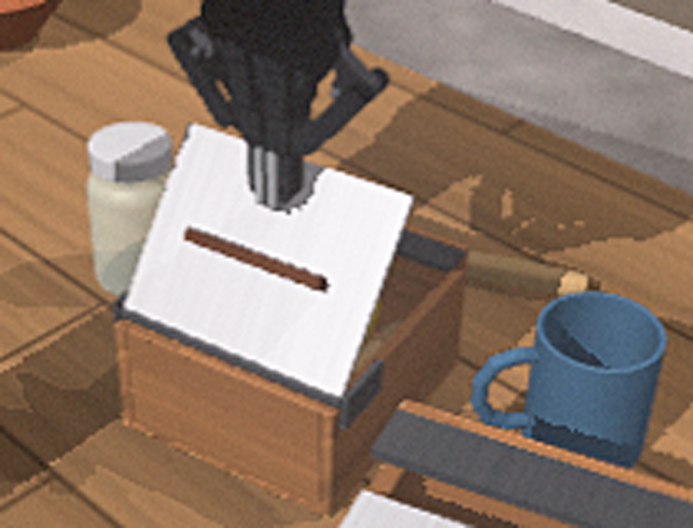

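Request:
play_rows([
  [0,-6,0,6,0,0,0],
  [0,-6,0,6,0,0,0],
  [0,-5,0,6,0,0,0],
  [0,-5,0,6,0,0,0],
  [0,-4,0,6,0,0,0],
])

```text
time: 5.25
eef_pos: [558.9, 51.3, 129.7]
orientation: [-0.107, 0.994, -0.0, -0.0]
contact_force: [-0.7, 0.0, 1.3]
grip_width: 0.3
```

Request:
play_rows([
  [0,-4,0,7,0,0,0],
  [0,-3,0,7,0,0,0],
  [0,-3,0,7,0,0,0],
  [0,-2,0,6,0,0,0],
  [0,0,0,0,0,0,0],
])

```text
time: 5.88
eef_pos: [570.3, 53.8, 102.7]
orientation: [-0.107, 0.994, 0.0, -0.0]
contact_force: [-0.3, 1.0, -1.1]
grip_width: -0.0
```

```bash
python3 look.py 4 side
```

```text
bin tcp [ 10.   -0.4 102.7] F bin [-0.12  1.09 -1.12] t 5.875
```

View pics/side_4.png

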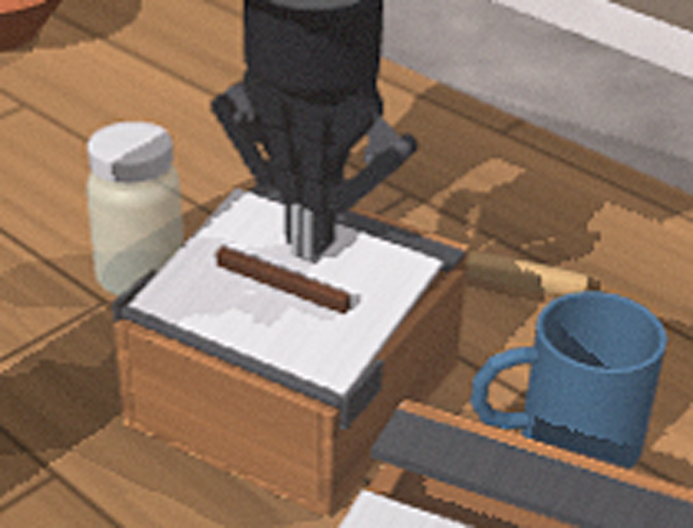

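Request:
play_rows([
  [0,-1,0,4,0,0,0],
  [0,-1,0,4,0,0,0],
  [0,0,0,3,0,0,0],
  [0,0,0,2,0,0,0],
  [0,0,0,1,0,0,0],
])

```text
time: 6.55
eef_pos: [572.4, 54.2, 89.2]
orientation: [-0.107, 0.994, 0.0, 0.0]
contact_force: [1.2, 0.1, 1.8]
grip_width: 0.5
```

Request:
play_rows([
  [0,0,0,1,0,0,0],
  [0,0,0,1,0,0,0],
  [0,0,0,0,0,0,0],
])

```text
time: 6.92
eef_pos: [572.3, 54.2, 87.2]
orientation: [-0.107, 0.994, 0.0, -0.0]
contact_force: [0.5, 0.3, 0.1]
grip_width: -0.0
```

Request:
play_rows([
  [0,0,0,1,0,0,0],
  [0,0,0,1,0,0,0],
  [0,0,0,0,0,0,0],
])

```text
time: 7.3
eef_pos: [572.3, 54.2, 85.2]
orientation: [-0.107, 0.994, -0.0, -0.0]
contact_force: [-0.4, -0.2, -0.2]
grip_width: 0.0
```

Request:
play_rows([
  [0,0,0,1,0,0,0],
  [0,0,0,0,0,0,0],
])

```text
time: 7.55
eef_pos: [572.3, 54.2, 84.6]
orientation: [-0.107, 0.994, -0.0, 0.0]
contact_force: [-1.2, -0.5, 3.3]
grip_width: -0.1
```

Request:
play_rows([
  [0,0,0,1,0,0,0],
  [0,0,0,0,0,0,0],
])

```text
time: 7.8
eef_pos: [572.3, 54.2, 84.1]
orientation: [-0.107, 0.994, -0.0, 0.0]
contact_force: [-1.9, -0.8, 7.8]
grip_width: 0.0
```

```bash
python3 look.py 5 side
```

```text
bin tcp [12.1 -0.5 84.1] F bin [-2.03 -0.37  7.81] t 7.8
```

View pics/side_5.png

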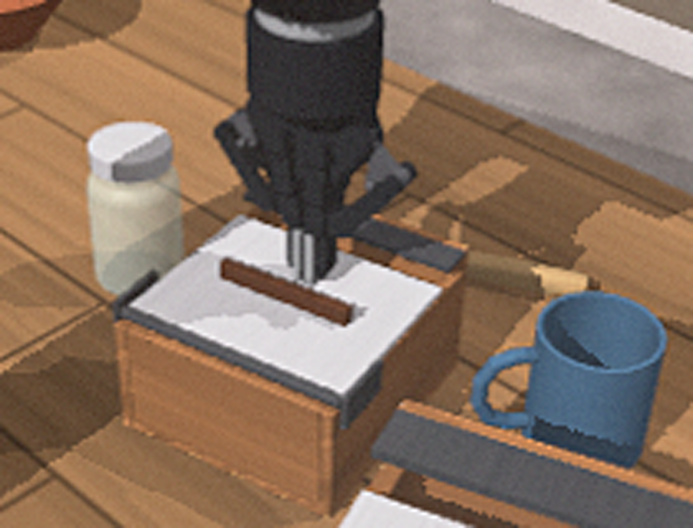

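Request:
play_rows([
  [0,0,0,-10,0,0,0],
  [0,0,0,-25,0,0,0],
  [0,25,0,0,0,0,0],
  [0,35,0,0,0,0,0],
  [0,0,0,0,0,0,0],
])

```text
time: 8.48
eef_pos: [511.8, 41.0, 118.5]
orientation: [-0.107, 0.994, -0.0, -0.0]
contact_force: [0.4, 1.0, 0.3]
grip_width: -0.1
```

```bash
python3 look.py 6 side top wrist
```

```text
bin tcp [-49.8  -0.5 118.5] F bin [0.63 0.85 0.28] t 8.475
```

View pics/side_6.png

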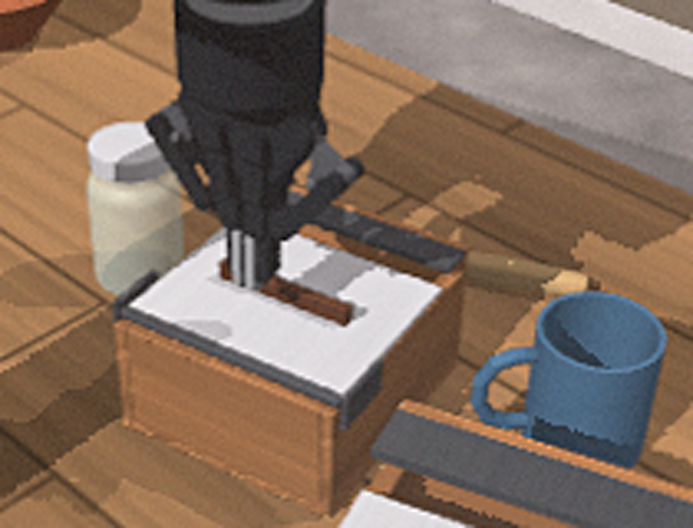

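View pics/top_6.png

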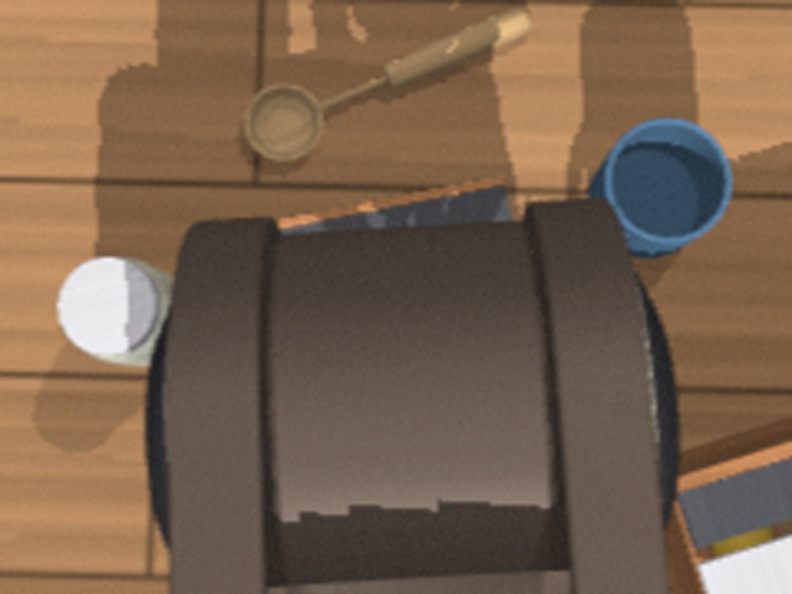

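View pics/wrist_6.png

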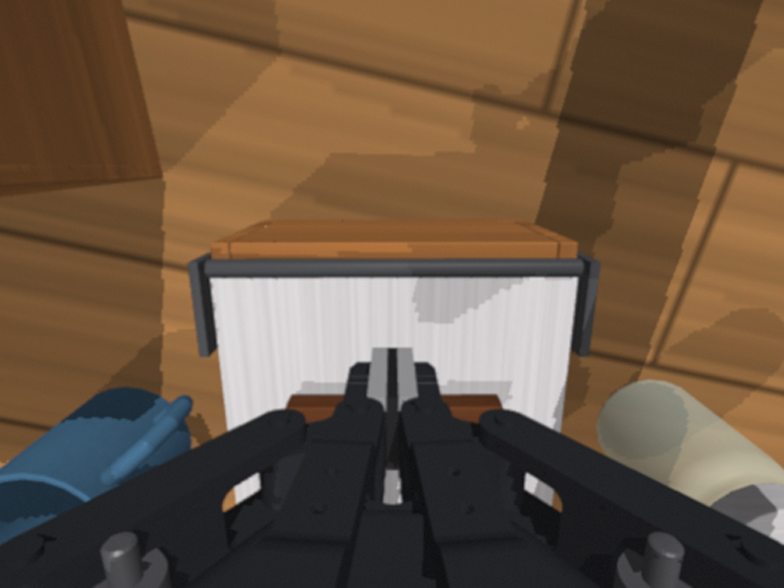

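Request:
play_rows([
  [0,0,0,15,0,0,0],
  [0,0,0,10,0,0,0],
  [0,0,0,4,0,0,0],
  [0,0,0,0,0,0,0],
])

```text
time: 9.12
eef_pos: [513.5, 41.4, 88.6]
orientation: [-0.107, 0.994, 0.0, -0.001]
contact_force: [-0.1, 0.3, 0.7]
grip_width: 0.3
```

Request:
play_rows([
  [0,-5,0,0,0,0,0],
  [0,-3,0,0,0,0,0],
  [0,-3,0,0,0,0,0],
  [0,-2,0,0,0,0,0],
  [0,0,0,0,0,0,0],
])

```text
time: 9.75
eef_pos: [526.6, 44.2, 89.3]
orientation: [-0.107, 0.994, 0.0, 0.0]
contact_force: [-0.3, -0.6, -0.7]
grip_width: -0.1
```

Request:
play_rows([
  [0,-2,0,0,0,0,0],
  [0,-2,0,0,0,0,0],
  [0,-2,0,0,0,0,0],
  [0,-2,0,0,0,0,0],
  [0,0,0,0,0,0,0],
])

```text
time: 10.38
eef_pos: [533.5, 45.7, 89.2]
orientation: [-0.107, 0.994, -0.0, -0.001]
contact_force: [-4.3, -0.1, 2.4]
grip_width: 0.1
```

```bash
python3 look.py 7 side
```

```text
bin tcp [-27.7  -0.5  89.2] F bin [-4.23  0.82  2.45] t 10.375
```

View pics/side_7.png

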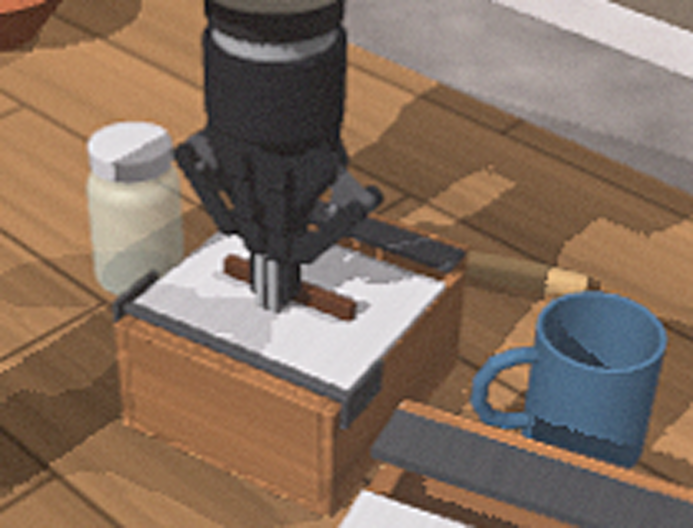

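Request:
play_rows([
  [0,-2,0,0,0,0,0],
  [0,-2,0,0,0,0,0],
  [0,-2,0,0,0,0,0],
  [0,-2,0,0,0,0,0],
  [0,0,0,0,0,0,0],
])

```text
time: 11.05
eef_pos: [541.7, 47.5, 89.2]
orientation: [-0.107, 0.994, -0.0, -0.0]
contact_force: [-4.6, -1.6, 1.5]
grip_width: -0.1
```

```bash
python3 look.py 8 side
```

```text
bin tcp [-19.3  -0.5  89.2] F bin [-4.79 -0.64  1.52] t 11.05
```

View pics/side_8.png

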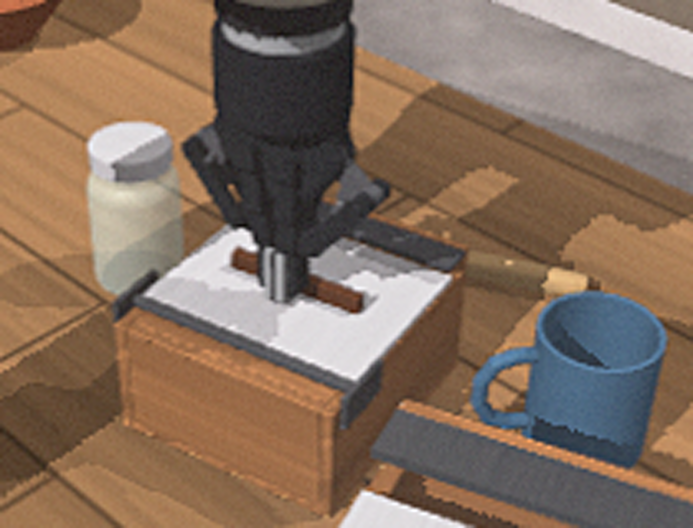

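Sliding steadily at about 5 N, with the edge reaching the lip. I keep going and watch for the end stop.

Request:
play_rows([
  [0,-2,0,0,0,0,0],
  [0,-2,0,0,0,0,0],
  [0,-2,0,0,0,0,0],
  [0,0,0,0,0,0,0],
])

```text
time: 11.6
eef_pos: [547.7, 48.8, 89.2]
orientation: [-0.107, 0.994, 0.0, -0.0]
contact_force: [-4.2, -0.8, 1.2]
grip_width: 0.0
```

Request:
play_rows([
  [0,-2,0,0,0,0,0],
  [0,-2,0,0,0,0,0],
  [0,0,0,0,0,0,0],
])

```text
time: 11.98
eef_pos: [551.7, 49.7, 89.2]
orientation: [-0.107, 0.994, 0.0, -0.0]
contact_force: [-3.9, -0.8, -0.2]
grip_width: -0.1
```

```bash
python3 look.py 9 side
```

```text
bin tcp [-9.  -0.5 89.2] F bin [-3.97 -0.01 -0.19] t 11.975
```

View pics/side_9.png

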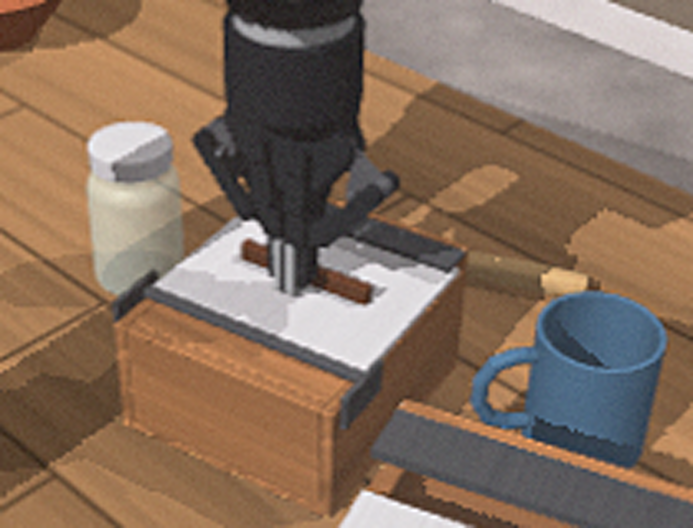

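Request:
play_rows([
  [0,-1,0,0,0,0,0],
  [0,-1,0,0,0,0,0],
  [0,0,0,0,0,0,0],
])

```text
time: 12.4
eef_pos: [552.6, 49.9, 89.1]
orientation: [-0.107, 0.994, -0.0, -0.001]
contact_force: [-7.1, -1.6, 3.1]
grip_width: 0.2
```

Request:
play_rows([
  [0,-1,0,0,0,0,0],
  [0,0,0,0,0,0,0],
])

```text
time: 12.65
eef_pos: [552.7, 50.0, 89.0]
orientation: [-0.107, 0.994, -0.0, -0.002]
contact_force: [-11.3, -2.1, 5.4]
grip_width: 0.4
```

Request:
play_rows([
  [0,-1,0,0,0,0,0],
  [0,0,0,0,0,0,0],
])

```text
time: 12.9
eef_pos: [552.8, 50.0, 88.8]
orientation: [-0.107, 0.994, -0.0, -0.003]
contact_force: [-13.3, -3.0, 6.5]
grip_width: 0.1
```

Force is rising without motion, so this is the end stop. I back off, lift clear and check.

Request:
play_rows([
  [0,6,0,0,0,0,0],
  [0,8,0,0,0,0,0],
  [0,2,0,-15,0,0,0],
  [0,0,0,-40,0,0,0],
  [0,0,0,-50,0,0,0],
])

```text
time: 13.52
eef_pos: [539.9, 47.2, 195.9]
orientation: [-0.107, 0.994, 0.0, 0.0]
contact_force: [0.6, 0.1, 0.4]
grip_width: 0.3
```

Request:
play_rows([
  [0,40,0,-20,0,0,0],
  [0,55,0,0,0,0,0],
  [0,60,0,0,0,0,0],
  [0,60,0,0,0,0,0],
  [0,0,0,0,0,0,0],
])

```text
time: 14.15
eef_pos: [327.5, 0.8, 216.1]
orientation: [-0.107, 0.994, -0.0, 0.002]
contact_force: [0.8, 0.4, 0.1]
grip_width: -0.3
```

```bash
python3 look.py 10 side top
```

```text
bin tcp [-238.5   -0.9  216.1] F bin [0.82 0.26 0.08] t 14.15
```

View pics/side_10.png

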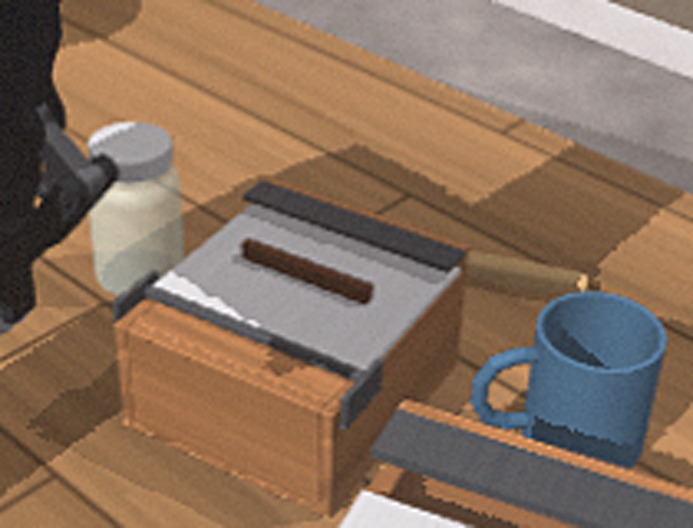

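View pics/top_10.png

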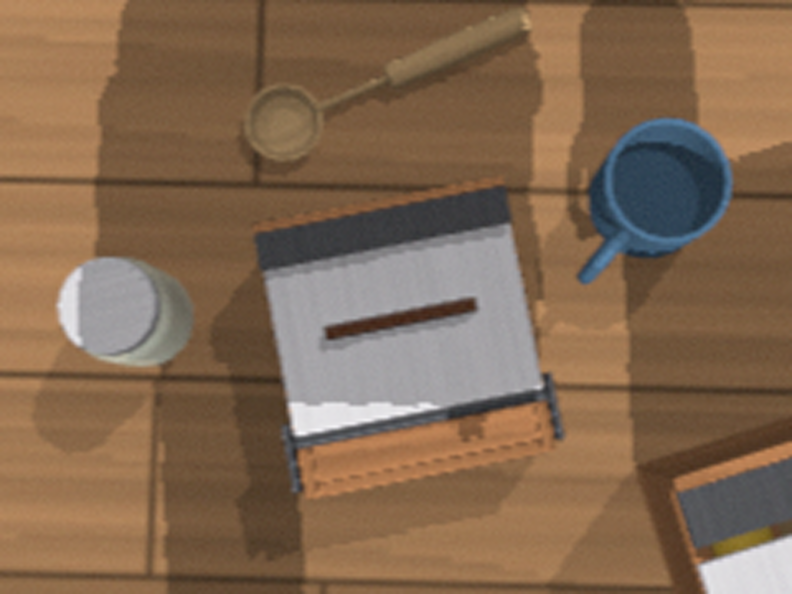

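```bash
python3 - <<'E'
from h import *
for c in (22,24,26):
    for y in (45,-45):
        print(c,y,((proj('top',toW(BIN,flap(0,c,59,17,y)))-[150,120])*3.3).round(1),((proj('side',toW(BIN,flap(0,c,59,17,y)))-[190,130])*3.3).round(1))
E
```

```text
22 45 [[325.5 340.1]] [[240.1 243.5]]
22 -45 [[477.9 310.5]] [[367.1 291.4]]
24 45 [[324.9 336.7]] [[242. 242.]]
24 -45 [[477.2 307.1]] [[368.8 289.7]]
26 45 [[324.2 333.3]] [[243.8 240.4]]
26 -45 [[476.5 303.8]] [[370.5 288. ]]
```

```bash
python3 -c "
from bench import arm
print(arm.hand_in())"
```

```text
the job is handed in; nothing more can be done
None
```

I closed the small corn bin with the shut fingertips and handed it in at about 14 s of the 38 s; no verdict came back.

- **Flap:** I pushed it over from behind until it lay flat on the rim. The fingertips met firm resistance at 84.6 mm, against 85 mm expected, with at most about 8 N shown.
- **Slide:** I then pushed it along by its rib at about 5 N until it hit the end stop, where the force rose to about 13 N with no further motion.
- **Last checks:** After I backed off, the top view put the rib ends within about 3 enlarged-crop pixels (under 1 camera pixel) of where they should be at the full 26 mm slide. The side view agreed to about the same amount. The free edge is out of sight under the lip, and the arm is clear with no contact force.
- **Bystanders:** The mug, jar and spoon look unmoved in the before and after pictures.

My first fit put the carriage at 4.8 mm, outside the stated 0 to 3 mm start; I put this down to fit and calibration error. No other checks failed or disagreed.

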